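# Hold a pendulum angle gauge at its set bevel on a ridged stud offcut

## Robot

A 7-joint arm with a two-finger parallel gripper is mounted at the origin on the work surface. World frame = base frame: x ahead of the robot, y to its left, z up, the work surface at z = 0. Lengths are in mm, angles in rad, forces in N, time in s.
With the tool pointing down it reaches from about 350 to 900 mm from the base axis. Payload 8.1 kg.
Tool frame: the origin (TCP) lies between the finger pads; the fingertips stand tips_ahead ahead of it and the grasp point (between the pads) lies 3 mm ahead of it (tips_ahead is the distance from the TCP to the fingertips, in mm); z points along the fingers, y is the line along which they close (so a half turn about z gives the same grasp; the last joint's range is limited). The gripper opens to 92 mm and grips with 3 to 60 N. Pads are 19 mm wide; open, the fingers measure 130 mm over their backs; the gripper's body (75 mm by 190 mm) begins 47 mm behind the grasp point.
Start: joints at [1.032, 0.434, 0.025, 1.573, -0.012, 1.134, -0.075], TCP at [263.814, -566.606, 248.742] pointing down, gripper open.
Joint ranges: [-2.62, 2.62], [-0.44, 2.09], [-1.27, 1.32], [0.08, 2.57], [-1.32, 4.46], [0.12, 2], [-2.74, 2.74]. Speed limits (rad/s): [2.22, 2.22, 3.01, 3.01, 3.14, 3.14, 3.14].

## Interface

Orientations are given as a rotation vector (axis times angle).
In Python, from workcell import * gives the robot as it stands. The module is installed in compiled form; this text tells all that it offers.
- The arm moves only by the shell command python3 -m jog 'ROWS' [FORCE]. ROWS is JSON, a list of rows, each a list of 5 numbers: the closure, from 0 (fully open) to 1 (shut), then the shift along the tool's x, y, z in cm, then the turn about the tool's z in rad. A call has 1 to 8 rows; each row shifts and turns the commanded pose from where the row before left it, along the tool's axes as they then stand; what a row does not reach is not made up. A row lasts 1/8 s, in which the tool goes at most 62.5 mm and 10.7 degrees, less where a joint would pass 70% of its speed; a pose out of reach is approached as far as the arm can. A call with a gripper value outside its range is refused whole. The fingers move at their own pace and stop on an object; FORCE is the grip in N (left out, the last holds). Time passes only in rows, so rows that do not move let the fingers close. It gives the time, the measured TCP pose, the force, the opening and the grip force at its end, in the units of the state.
- state(): the state, without advancing time (a new reading comes with each control period).
- snapshot(name): name is "scene" or "top" or "wrist"; returns a dict with "image" (400x640x3 uint8, blue, green, red), "fx", "fy", "cx", "cy" (pixels), "position" and "orientation" of the camera in the world. Camera axes: x right, y down, z forward; pixel columns grow to the right and rows downward; lengths in mm; the calibration is good to about 2 mm. A picture is of the moment at which its call begins. There is no depth.
- finish_job(): hands the job in; it is judged then, once.
Trained networks look in the newest picture that a camera, given by its name, has taken for a name from the list of things; names that differ only in an ending like _2 or _b are one class to them, and where a whole thing is asked for, a point or a joint stands for the part that bears it (a point fixed in the world has none). Each returns a list of dicts, best first, with "confidence" (0 to 1); they miss things now and then, are a little off and sometimes report something else, mostly with a low value. They report only what shows in the picture. A call takes as long as a camera call. They do not tell look-alikes from the thing itself.
- search_frame(label, camera): "centre" ([x, y, z] in mm, in world coordinates, good to about 4 mm: the middle of the surface that is visible of it).
- mark_of(label, camera): "centre" ([x, y, z] in mm, in world coordinates, good to about 4 mm: a listed point, or the origin of a listed thing).
The state is a dict: "t": time; "joints": joint angles; "joint_velocities": joint speeds; "effort": joint torques, N m; "tcp_pos": TCP position; "tcp_rot": TCP orientation; "contact_force": force on the tool from outside, world axes, zero at the start; "ft_torque": the same for the moment, N m; "opening": opening from 0.0 (shut) to 1.0 (fully open); "finger_force": force on a finger pad.
Only numpy, scipy, OpenCV 4.12 (cv2) and the standard library are available. Lean on these libraries where they do the work, as an engineer would, in place of code of your own. Each camera call takes 0.05 s, during which the arm holds its last target. There are 200 camera calls.

## Task

I want to scribe a bevel on the ridged stud offcut. Pick up the pendulum angle gauge by its handle and stand it upright on the stud's rounded ridge, centred, with its sole square across the ridge, then rock it on the ridge until the swinging pointer settles on the index tab that marks the bevel. Finish while still gripping the gauge, held still with its sole on the ridge and the pointer on the mark, and leave the other things on the bench where they are.

Things in the scene. Friction and masses are not known exactly. Their poses are not given: they have to be found in the camera images.
- gauge: Pendulum angle gauge, loose, about 0.42 kg, standing on the bench. Grey housing 24 (x) x 134 (y) mm, 145 high, on an aluminium sole 44 x 140 x 10 mm; on top a black handle block 20 (x) x 26 (y) mm, from 145 to 193 mm up, free on both y sides for the grip. Origin: centre of the sole's flat underside; z up through the handle, x out of the white dial (looks away from the robot), y along the sole.
- gauge_handle (a point): Grip point inside the gauge's handle, on the gauge's z axis, 171 mm above the sole's underside; grip it across the 26 mm width, fingers closing along the gauge's y.
- pointer (a joint): Angle (rad, in the gauge) of the free pendulum pointer: black, 100 mm long, 7 wide, brass bob; pivot on the dial 130 mm above the underside. 0 = towards the sole; positive = turned about the gauge's +x, tip towards its +y. It comes to rest pointing down in the world within about a second, so tilting the gauge by a about its own +x makes it read -a.
- mark (a joint): Angle (rad) at which the index tab is locked on the dial; pivot, zero and sign as for the pointer; 0.12 to 0.35, different at each start. The tab is a dark steel block 12 mm wide, 16 long, just beyond the pointer's tip on the same arc. The pointer is on the mark when both angles agree.
- pointer_tip (a point): Tip of the pointer, 100 mm from the pivot.
- mark_point (a point): Place of the pointer's tip when it is on the mark (inner end of the index tab, 100 mm from the pivot).
- stud: Stud offcut fixed to the bench: wooden block 95 (x) x 220 (y) x 45 mm high with a half-round ridge of radius 35 mm across the middle of its top, along the block's x for its full 95 mm, crest 80 mm above the bench; a low bump at y = -80 mm (to 52 mm). Origin: centre of its underside; x along the ridge, z up. The sole is square across the ridge when the gauge's x is along the stud's x.
- ridge_crest (a point): Middle of the ridge's crest, 80 mm above the bench; the ridge's round has its axis 35 mm below, along the stud's x.
- joist: Bystander: joist offcut, loose plank block 60 x 150 x 45 mm high. Origin: centre of its underside.
- solvent: Bystander: closed white solvent bottle, 66 mm diameter, 150 mm high. Origin: centre of its underside.
- tin: Bystander: closed tin, 72 mm diameter, 70 mm high. Origin: centre of its underside.
Not all that is in view belongs to the job. What is shaped like the stud but orange or yellow is not meant.

How it is judged (in metres and radians):
On the way, in this order (a step that is already met when the one before it is completed fails the run):
1. the gauge is lifted in the fingers, off the bench and clear of the stud (height (world z) of gauge above 0.03 m and contact force between the fingers and gauge above 1 N and contact force between gauge and stud below 0.05 N), for 0.2 s.
2. the gauge stands upright (within 0.09 rad) on the ridge, sole square across it, in the fingers (contact force between gauge and stud above 0.3 N and contact force between the fingers and gauge above 1 N and height (world z) of gauge above 0.073 m and angle between gauge's own z axis and vertical below 0.09 rad and x of gauge in the frame of stud between -0.045 and 0.045 m and y of gauge in the frame of stud between -0.035 and 0.035 m and angle between the x axis of gauge and the x axis of stud, either way round below 0.3 rad), for 0.2 s.
At the end, for the whole second after the job is handed in: Gauge gripped, still, touching the stud (over 0.3 N), no bystander, its underside's centre above 66 mm, within 45 mm of the ridge's middle along it and 35 mm across it, its x axis within 0.3 rad of the ridge's; the pointer's tip rests within 6 mm (3.4 degrees) of the mark, through the last second (distance between pointer_tip and mark_point below 0.006 m and velocity of joint pointer between -0.3 and 0.3 rad/s and contact force between gauge and stud above 0.3 N and contact force between the fingers and gauge above 1 N and contact force between gauge and joist below 0.1 N and contact force between gauge and solvent below 0.1 N and contact force between gauge and tin below 0.1 N and height (world z) of gauge above 0.066 m and angular speed of gauge below 0.1 rad/s and x of gauge in the frame of stud between -0.045 and 0.045 m and y of gauge in the frame of stud between -0.035 and 0.035 m and angle between the x axis of gauge and the x axis of stud, either way round below 0.3 rad); the arm keeps its last pose, push and grip.
It fails at once if the joist is pushed more than 25 mm away (distance of joist from where it was at the start of the episode above 0.025 m).
It fails at once if the solvent is pushed more than 25 mm away (distance of solvent from where it was at the start of the episode above 0.025 m).
It fails at once if the tin is pushed more than 25 mm away (distance of tin from where it was at the start of the episode above 0.025 m).
It also fails if it takes over 43 s, if anything falls off the work surface, if the arm or the gripper's body presses on something with over 40 N, if the wrist force passes 120 N, or if a joint passes its speed limit or range.

## Working session

There is one attempt and no reset: what is moved stays moved. The work goes in short steps, Python scripts to look and compute and a shell command to move; the robot and the scene stay as the last step left them, time stands still between calls to the robot, and variables do not carry over. Pictures are saved under pics/ and viewed, at most 10 in all, crops included, and the job is handed in when it is done.

```bash
mkdir -p pics; cat > h.py <<'E'
from workcell import *
import numpy as np, cv2
from scipy.spatial.transform import Rotation as R
def proj(s,p):
    r=R.from_rotvec(s["orientation"]).as_matrix(); c=r.T@(np.array(p,float)-np.array(s["position"]))
    return np.array([s["cx"]+s["fx"]*c[0]/c[2], s["cy"]+s["fy"]*c[1]/c[2]])
def ray(s,u,v,z):
    r=R.from_rotvec(s["orientation"]).as_matrix(); d=r@np.array([(u-s["cx"])/s["fx"],(v-s["cy"])/s["fy"],1])
    o=np.array(s["position"]); return o+d*(z-o[2])/d[2]
E
python3 - <<'E'
from h import *
st=state(); print(st)
ims=[]
for c in("scene","top"):
    s=snapshot(c); cv2.imwrite(f"pics/{c}0.png",s["image"]); print(c,s["position"],s["orientation"],s["fx"])
    for l in("gauge","gauge_handle","stud","ridge_crest","joist","solvent","tin","mark_point","pointer_tip"):
        print(l,[(np.round(d["centre"]).tolist(),round(d["confidence"],2),proj(s,d["centre"]).round().tolist()) for d in mark_of(l,c)])
E
```

```text
{'t': 0.0, 'joints': array([ 1.03239399,  0.43523011,  0.02497285,  1.57409998, -0.01161495,
        1.13399014, -0.07512675]), 'joint_velocities': array([ 1.08196226e-03,  3.39710469e-04,  7.18892292e-06, -1.11641664e-03,
       -3.61955627e-04, -7.66100058e-04, -6.54852554e-04]), 'effort': array([ 1.12984999e-03, -6.67850661e+01,  9.85504277e-01, -3.14458001e+01,
       -6.05729758e-02,  4.28267370e-02,  1.73773769e-04]), 'tcp_pos': array([ 263.58968769, -566.17027288,  247.93939851]), 'tcp_rot': array([-3.06586339e+00, -6.78667930e-01,  7.34889006e-04]), 'contact_force': array([-0.23470463,  0.17890803, -0.71968473]), 'ft_torque': array([-0.04486897,  0.03158434,  0.00441648]), 'finger_force': 0.0, 'opening': 1.0009662586322585}
scene [1282.90325173  208.65622557  777.18020606] [-1.48910307 -1.94512741  0.92104732] 511.2646418542065
gauge [([508.0, 133.0, 3.0], 0.85, [380.0, 258.0])]
gauge_handle [([507.0, 133.0, 170.0], 0.85, [387.0, 196.0]), ([558.0, -154.0, -3.0], 0.31, [245.0, 251.0])]
stud [([320.0, -174.0, 2.0], 0.86, [273.0, 184.0]), ([556.0, -154.0, 1.0], 0.79, [245.0, 249
[... 747 characters left out ...]
438.896718532454
gauge [([505.0, 136.0, 1.0], 0.87, [250.0, 221.0])]
gauge_handle [([508.0, 135.0, 174.0], 0.85, [236.0, 216.0])]
stud [([319.0, -177.0, 1.0], 0.76, [396.0, 308.0]), ([316.0, 148.0, -2.0], 0.61, [244.0, 310.0]), ([556.0, -153.0, -0.0], 0.6, [383.0, 198.0])]
ridge_crest [([556.0, -158.0, 77.0], 0.96, [390.0, 194.0]), ([313.0, 149.0, 83.0], 0.93, [235.0, 318.0]), ([322.0, -178.0, 82.0], 0.7, [403.0, 313.0])]
joist [([754.0, 1.0, -1.0], 0.79, [312.0, 109.0])]
solvent [([746.0, 204.0, -4.0], 0.96, [221.0, 113.0]), ([752.0, -1.0, -1.0], 0.6, [313.0, 110.0])]
tin [([726.0, -184.0, -0.0], 0.61, [395.0, 121.0])]
mark_point []
pointer_tip [([526.0, 125.0, 26.0], 0.39, [254.0, 211.0])]
```

View pics/scene0.png

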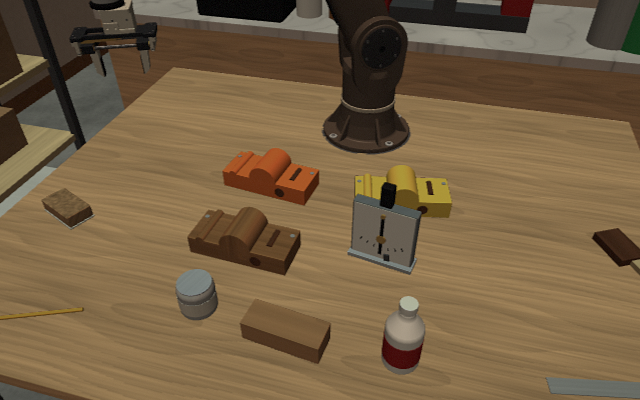

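View pics/top0.png

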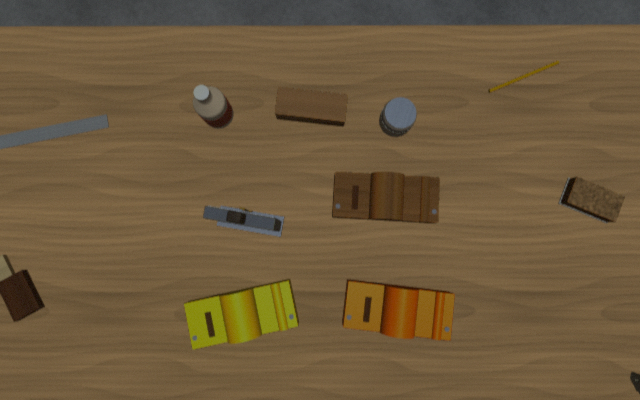

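The candidates for the stud, in scene pixels, are plain wood at (245,240), orange at (270,175) and yellow at (402,192). Only the wooden one fits, because the text rules out orange and yellow. I'll confirm it in one crop alongside the dial, and measure the yaws as well.

```bash
python3 - <<'E'
from h import *
a=cv2.imread("pics/scene0.png"); s=snapshot("top"); b=s["image"]
A=cv2.resize(a[180:280,340:430],(450,500),interpolation=cv2.INTER_CUBIC)
B=cv2.resize(a[200:280,180:310],(350,215),interpolation=cv2.INTER_CUBIC)
C=cv2.resize(b[160:240,190:310],(350,233),interpolation=cv2.INTER_CUBIC)
o=np.zeros((500,800,3),np.uint8); o[:,:450]=A; o[:215,450:]=B; o[230:463,450:]=C
cv2.imwrite("pics/crop1.png",o)
# stud yaw from block top edges (z=45) by segmentation of colour vs top image edges
def yaw(p,q,z): d=ray(s,*p,z)-ray(s,*q,z); return np.arctan2(d[1],d[0])-np.pi/2
g=cv2.cvtColor(b,cv2.COLOR_BGR2GRAY)
for n,(x0,y0,x1,y1) in dict(stud=(325,165,445,228),gauge=(195,195,295,245)).items():
    L=cv2.createLineSegmentDetector().detect(g[y0:y1,x0:x1])[0][:,0]+[x0,y0,x0,y0]
    for l in L:
        if np.hypot(l[2]-l[0],l[3]-l[1])>18: print(n,l.round(),round(np.degrees(np.arctan2(l[3]-l[1],l[2]-l[0])),1))
r=R.from_rotvec(s["orientation"]).as_matrix(); print(r.round(3))
E
```

```text
stud [434. 223. 333. 217.] -176.7
stud [336. 172. 402. 172.] 0.1
stud [331. 216. 333. 174.] -87.0
stud [439. 177. 438. 222.] 91.7
stud [368. 217. 370. 176.] -87.2
stud [406. 175. 437. 176.] 2.7
stud [358. 187. 357. 207.] 92.9
stud [376. 217. 398. 218.] 3.9
stud [374. 174. 372. 216.] 93.4
stud [419. 212. 419. 193.] -89.1
gauge [279. 232. 222. 221.] -169.3
gauge [248. 213. 272. 217.] 8.9
gauge [221. 221. 202. 218.] -169.2
gauge [205. 205. 225. 209.] 10.7
[[-0.002 -0.996  0.084]
 [-1.     0.002  0.002]
 [-0.002 -0.084 -0.996]]
```

View pics/crop1.png

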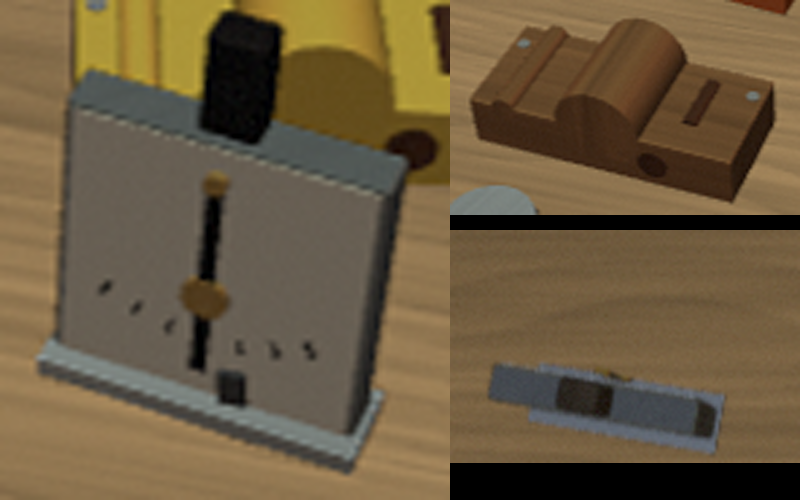

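The crop shows the plain wooden stud with its ridge, bump and slot. On the dial, the pivot is at scene (383,217), the pointer tip at (379,254) and the index tab at (386,258), on the +y side. Next I turn the tool to the gauge's yaw of about -0.18.

```bash
cat >> h.py <<'E'
def to(x,y,z,yaw=None):
    s=state(); m=R.from_rotvec(s["tcp_rot"]).as_matrix(); d=m.T@(np.array([x,y,z])-s["tcp_pos"])/10
    cy=np.arctan2(m[1,0],m[0,0]); print("tcp",s["tcp_pos"].round(1),"yaw",round(cy,3),"shift cm",d.round(2),"turn",None if yaw is None else round(cy-yaw,3),"tilt",m[:,2].round(3),"F",np.round(s["contact_force"],1),"open",round(s["opening"],3),"ff",round(s["finger_force"],1),"t",round(s["t"],2))
def angles(s,o,yaw,uvs,tilt=0,xo=15):
    """dial-plane angle of pixels, gauge origin o, plane xo mm out of the gauge axis"""
    G=(R.from_euler('z',yaw)*R.from_euler('x',tilt)).as_matrix(); c=R.from_rotvec(s["orientation"]).as_matrix(); out=[]
    for u,v in uvs:
        d=G.T@c@np.array([(u-s["cx"])/s["fx"],(v-s["cy"])/s["fy"],1]); p=G.T@(np.array(s["position"])-np.array(o))
        q=p+d*(xo-p[0])/d[0]; out.append([round(float(q[1]),1),round(float(q[2]),1),round(float(np.arctan2(q[1],130-q[2])),3)])
    return out
E
python3 -m jog '[[0,0,0,-1,0.155],[0,0,0,-1,0.155],[0,0,0,0,0.155],[0,0,0,0,0.153]]'
python3 - <<'E'
from h import *
to(507,134.5,265,-0.182)
s=snapshot("scene")
print(angles(s,(507,134.5,0),-0.182,[(383,217),(379.4,253.6),(386.2,257.6)]))
E
```

```text
t: 1.55
tcp_pos: [263.9, -566.6, 268.9]
tcp_rot: [3.128, -0.294, 0.0]
contact_force: [-0.3, 0.7, 0.6]
opening: 1.001
finger_force: 0.0
tcp [ 263.9 -566.6  268.9] yaw -0.187 shift cm [ 10.83 -73.42   0.38] turn -0.005 tilt [ 0. -0. -1.] F [-0.3  0.7  0.6] open 1.001 ff 0.0 t 1.55
[[-1.2, 128.3, -0.593], [-0.8, 28.5, -0.008], [14.5, 23.5, 0.135]]
```

```bash
python3 -m jog '[[0,0.9,-5.6,0,0],[0,0.9,-5.6,0,0],[0,0.9,-5.6,0,0],[0,0.9,-5.6,0,0],[0,0.9,-5.6,0,0],[0,0.9,-5.6,0,0],[0,0.9,-5.6,0,0],[0,0.9,-5.6,0,0]]' >/dev/null
python3 -m jog '[[0,0.9,-5.6,0,0],[0,0.9,-5.6,0,0],[0,0.9,-5.6,0,0],[0,0.9,-5.6,0,0],[0,0,-5.6,0,0],[0,0,0,0,0]]'
python3 - <<'E'
from h import *
s=snapshot("wrist"); cv2.imwrite("pics/w1.png",s["image"])
for c in("wrist","top"):
  if c=="top": s=snapshot(c)
  print(c,[(np.round(d["centre"],1).tolist(),round(d["confidence"],2)) for d in mark_of("gauge_handle",c)])
to(507,134.5,172,-0.182)
E
```

```text
t: 3.35
tcp_pos: [501.9, 135.0, 268.7]
tcp_rot: [-3.127, 0.27, 0.0]
contact_force: [0.6, -1.1, -0.0]
opening: 0.997
finger_force: 0.0
wrist [([506.1, 132.0, 167.3], 0.59)]
top [([506.6, 135.3, 173.5], 0.95)]
tcp [502.  128.3 268.7] yaw -0.183 shift cm [ 0.38 -0.71  9.67] turn -0.001 tilt [-0.    -0.001 -1.   ] F [ 0.   0.1 -0.5] open 1.0 ff 0.0 t 3.55
```

View pics/w1.png

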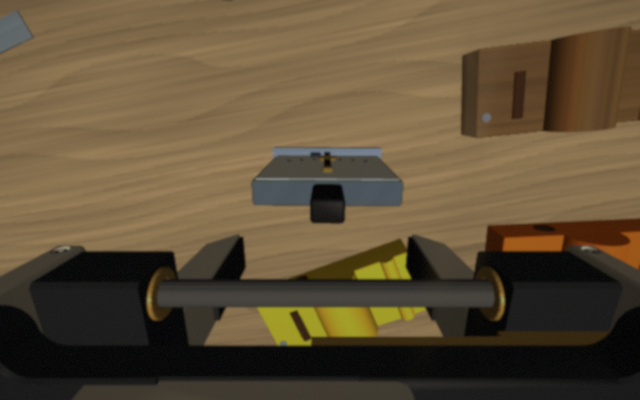

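The wrist view shows the handle centred between the fingers (about (327,203)), and the housing edge is level, so the yaw is right. I descend and grip.

```bash
python3 -m jog '[[0,0.35,-0.6,2,0],[0,0,0,2.5,0],[0,0,0,2.5,0],[0,0,0,2.2,0],[0,0,0,0,0],[1,0,0,0,0],[1,0,0,0,0],[1,0,0,0,0]]' 15
python3 -m jog '[[1,0,0,0,0],[1,0,0,0,0],[1,0,0,0,0]]'
python3 - <<'E'
from h import *
to(507,134.5,174,-0.182)
E
```

```text
t: 4.55
tcp_pos: [506.9, 135.1, 177.4]
tcp_rot: [-3.128, 0.286, -0.002]
contact_force: [-0.1, 0.4, 0.6]
opening: 0.724
finger_force: 0.0
t: 4.92
tcp_pos: [506.5, 135.0, 176.7]
tcp_rot: [3.129, -0.286, -0.0]
contact_force: [-0.6, -0.6, 0.8]
opening: 0.398
finger_force: 0.0
tcp [506.5 135.  176.7] yaw -0.182 shift cm [0.06 0.04 0.27] turn -0.0 tilt [-0. -0. -1.] F [-0.6 -0.6  0.8] open 0.398 ff 0.0 t 4.92
```

```bash
python3 -m jog '[[1,0,0,0,0],[1,0,0,0,0],[1,0,0,0,0],[1,0,0,-2,0],[1,0,0,-4,0],[1,0,0,-4,0],[1,0,0,-3,0],[1,0,0,0,0]]'
python3 - <<'E'
from h import *
s=snapshot("scene"); cv2.imwrite("pics/s2.png",s["image"])
to(556,-155,297,-0.05)
E
```

```text
t: 5.92
tcp_pos: [507.5, 135.5, 308.5]
tcp_rot: [-3.127, 0.286, -0.006]
contact_force: [-0.1, -0.9, -5.7]
opening: 0.279
finger_force: 15.0
tcp [506.6 135.1 306.6] yaw -0.182 shift cm [10.12 27.63  0.96] turn -0.132 tilt [ 0.001  0.    -1.   ] F [-0.8 -0.4 -5. ] open 0.283 ff 15.0 t 5.97
```

```bash
python3 -m jog '[[1,0.6,2,0,0],[1,1.4,4,0,0],[1,1.6,4.3,0,0],[1,1.6,4.3,0,0],[1,1.6,4.3,0,0],[1,1.6,4.3,0,0],[1,1.3,3,0,0],[1,0.4,1.4,0,0]]' >/dev/null
python3 -m jog '[[1,0,0,0,-0.066],[1,0,0,0,-0.066],[1,0,0,0,0],[1,0,0,0,0],[1,0,0,0,0],[1,0,0,0,0]]'
python3 - <<'E'
from h import *
s=snapshot("scene"); cv2.imwrite("pics/s3.png",cv2.resize(s["image"][110:300,160:330],(680,600)[:2],interpolation=cv2.INTER_CUBIC))
for c in("scene","top","wrist"):
  snapshot(c)
  for l in("gauge","gauge_handle","ridge_crest"): print(c,l,[(np.round(d["centre"],1).tolist(),round(d["confidence"],2)) for d in mark_of(l,c)])
to(556,-155,265,-0.05)
E
```

```text
t: 7.72
tcp_pos: [555.8, -154.6, 306.7]
tcp_rot: [3.141, -0.079, -0.0]
contact_force: [-0.2, -0.4, -4.2]
opening: 0.282
finger_force: 15.0
scene gauge [([555.2, -158.0, 131.4], 0.72)]
scene gauge_handle [([553.9, -153.5, 298.8], 0.63)]
scene ridge_crest [([325.3, -182.4, 79.5], 0.97), ([313.2, 146.5, 80.8], 0.96), ([557.2, -151.6, 79.9], 0.55)]
top gauge [([556.9, -151.0, 136.3], 0.63), ([746.7, 206.4, -2.4], 0.41)]
top gauge_handle []
top ridge_crest [([555.3, -156.7, 76.0], 0.89), ([319.2, -177.2, 80.1], 0.73), ([312.2, 147.5, 81.0], 0.69)]
wrist gauge [([550.9, -154.8, 129.7], 0.59)]
wrist gauge_handle [([553.4, -153.8, 296.2], 0.93)]
wrist ridge_crest [([313.6, 143.4, 84.8], 0.89), ([551.7, -155.4, 78.1], 0.88), ([322.2, -172.9, 80.1], 0.73)]
tcp [ 555.8 -154.7  306.7] yaw -0.05 shift cm [0.02 0.03 4.17] turn -0.0 tilt [ 0. -0. -1.] F [-0.6  0.1 -4.7] open 0.282 ff 15.0 t 8.38
```

View pics/s3.png

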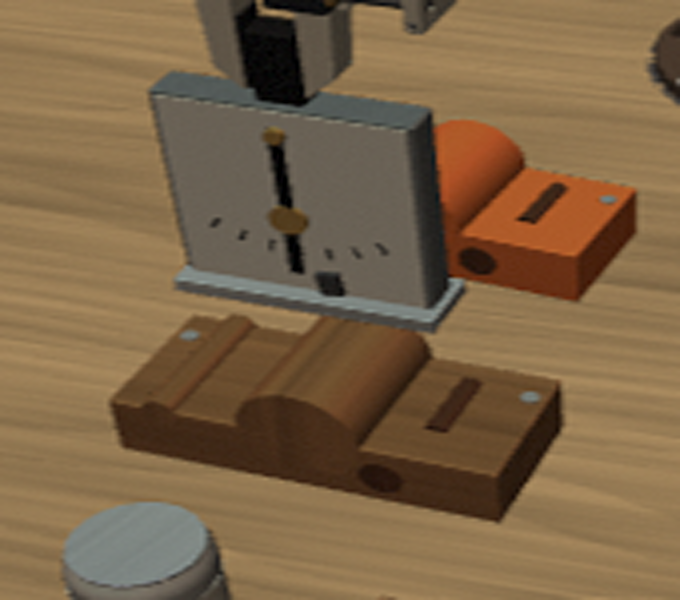

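The gauge hangs upright above the wooden ridge: pivot at scene (228,153), tip at (234,196), tab at (242.5,200). I lower it in small steps until it touches.

```bash
python3 - <<'E'
from h import *
s=snapshot("scene"); print(angles(s,(555.8,-154.7,129.8),-0.05,[(228.2,152.7),(234,196.1),(242.5,199.9)]))
E
python3 -m jog '[[1,0,0,1.5,0],[1,0,0,1.5,0],[1,0,0,1,0],[1,0,0,0.5,0],[1,0,0,0.3,0],[1,0,0,0.2,0],[1,0,0,0,0],[1,0,0,0,0]]'
```

```text
[[-1.3, 129.8, -1.438], [-1.5, 28.8, -0.015], [16.1, 23.6, 0.15]]
t: 9.43
tcp_pos: [556.0, -154.7, 257.0]
tcp_rot: [3.14, -0.079, 0.001]
contact_force: [0.8, -0.6, -4.0]
opening: 0.284
finger_force: 15.0
```

```bash
python3 -m jog '[[1,0,0,0.1,0],[1,0,0,0.1,0],[1,0,0,0,0],[1,0,0,0,0]]'
python3 -m jog '[[1,0,0,0.1,0],[1,0,0,0,0],[1,0,0,0,0]]'
```

```text
t: 9.93
tcp_pos: [556.6, -154.8, 256.3]
tcp_rot: [3.14, -0.079, 0.004]
contact_force: [-1.8, -0.2, 6.5]
opening: 0.283
finger_force: 15.0
t: 10.3
tcp_pos: [557.2, -154.8, 256.2]
tcp_rot: [3.14, -0.079, 0.007]
contact_force: [-2.2, 0.6, 11.3]
opening: 0.282
finger_force: 15.0
```

Contact is about 16 N and upright is held. Now I ease the grip and rock by moving the handle towards the stud's +y (tool -y), following the arc.

```bash
python3 -m jog '[[1,0,0,0,0],[1,0,-0.3,0,0],[1,0,-0.3,0,0],[1,0,-0.3,0.03,0],[1,0,-0.3,0.03,0],[1,0,-0.3,0.03,0],[1,0,0,0,0],[1,0,0,0,0]]' 6
python3 - <<'E'
from h import *
s=snapshot("scene"); cv2.imwrite("pics/s4.png",cv2.resize(s["image"][110:300,160:330],(680,600),interpolation=cv2.INTER_CUBIC))
for l in("gauge","gauge_handle","pointer_tip","mark_point"): print(l,[(np.round(d["centre"],1).tolist(),round(d["confidence"],2)) for d in mark_of(l,"scene")])
to(556,-155,256,-0.05)
E
```

```text
t: 11.3
tcp_pos: [557.5, -140.1, 254.1]
tcp_rot: [3.14, -0.079, 0.004]
contact_force: [0.1, -0.6, 6.2]
opening: 0.316
finger_force: 6.2
gauge [([557.7, -151.9, 79.9], 0.7)]
gauge_handle [([558.6, -137.7, 247.5], 0.57)]
pointer_tip [([580.0, -139.6, 110.1], 0.67)]
mark_point [([573.6, -140.8, 106.6], 0.56)]
tcp [ 557.5 -140.2  254.1] yaw -0.051 shift cm [-0.07  1.49 -0.18] turn -0.001 tilt [ 0.003 -0.001 -1.   ] F [-0.7 -1.5  6.8] open 0.318 ff 6.2 t 11.55
```

View pics/s4.png

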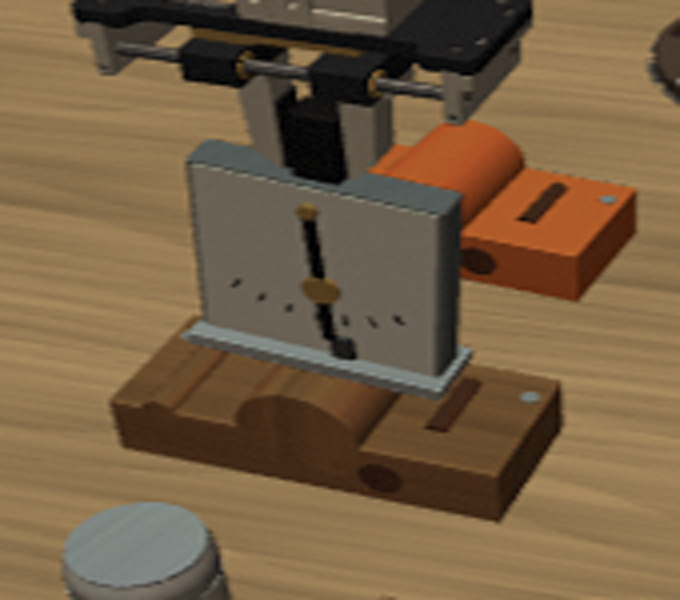

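The gauge has tilted about halfway: tip at scene (242.5,217), tab at (246,220), roughly 0.07 rad to go. I continue rocking by 13 mm.

```bash
python3 -m jog '[[1,0,-0.3,0.04,0],[1,0,-0.3,0.04,0],[1,0,-0.3,0.05,0],[1,0,-0.4,0.05,0],[1,0,0,0,0],[1,0,0,0,0],[1,0,0,0,0],[1,0,0,0,0]]'
python3 -m jog '[[1,0,0,0,0],[1,0,0,0,0],[1,0,0,0,0],[1,0,0,0,0]]'
python3 - <<'E'
from h import *
s=snapshot("scene"); cv2.imwrite("pics/s5.png",cv2.resize(s["image"][160:235,215:275],(480,600),interpolation=cv2.INTER_CUBIC))
to(556,-155,256,-0.05)
E
```

```text
t: 12.55
tcp_pos: [557.6, -126.9, 251.6]
tcp_rot: [3.14, -0.079, 0.002]
contact_force: [-0.2, -0.6, 5.6]
opening: 0.347
finger_force: 6.4
t: 13.05
tcp_pos: [557.6, -126.9, 251.5]
tcp_rot: [3.14, -0.079, 0.002]
contact_force: [-0.8, -1.9, 5.2]
opening: 0.352
finger_force: 6.4
tcp [ 557.7 -126.9  251.6] yaw -0.05 shift cm [-0.02  2.82 -0.44] turn -0.0 tilt [ 0.001 -0.    -1.   ] F [-0.2 -0.6  5.2] open 0.352 ff 6.4 t 13.1
```

View pics/s5.png

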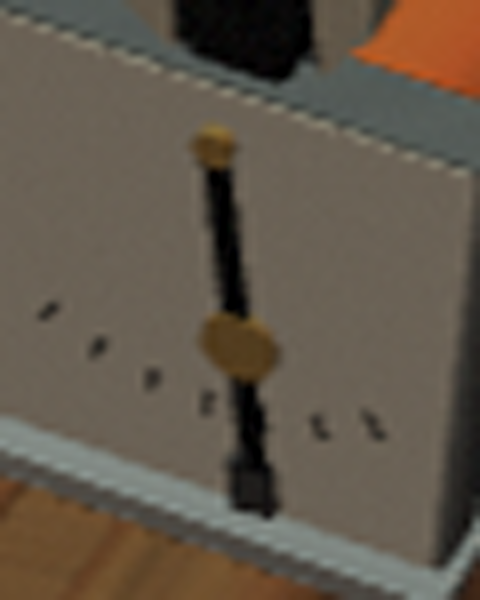

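The pointer line runs into the tab: tip axis at about crop x 256, tab centre at about (252,487), which is roughly 1.5 mm off against a 6 mm limit. I check that it holds still, then hand in.

```bash
python3 -m jog '[[1,0,0,0,0],[1,0,0,0,0],[1,0,0,0,0],[1,0,0,0,0],[1,0,0,0,0],[1,0,0,0,0],[1,0,0,0,0],[1,0,0,0,0]]'
python3 - <<'E'
from h import *
s=snapshot("scene"); a=cv2.resize(s["image"][160:235,215:275],(480,600),interpolation=cv2.INTER_CUBIC); b=cv2.imread("pics/s5.png")
f=lambda i:np.float32(cv2.cvtColor(i,cv2.COLOR_BGR2GRAY))
print("shift px/8",cv2.phaseCorrelate(f(b),f(a)))
g=f(a)
for y in (220,260,290,400,420,435,450,470,490,505):
    r=g[y,180:310]; w=np.clip(65-r,0,None); print(y,round(180+(w*np.arange(130)).sum()/max(w.sum(),1),1),int((w>0).sum()))
to(556,-155,256,-0.05)
E
```

```text
t: 14.1
tcp_pos: [557.6, -126.9, 251.5]
tcp_rot: [3.14, -0.079, 0.002]
contact_force: [-0.5, -0.8, 5.2]
opening: 0.35
finger_force: 6.4
shift px/8 ((-0.00400765827714622, 0.0038504120225866245), 0.8156543986002605)
220 223.2 33
260 228.0 29
290 231.9 31
400 243.1 40
420 250.5 33
435 250.2 30
450 251.8 30
470 251.6 48
490 251.5 47
505 255.1 49
tcp [ 557.7 -126.9  251.6] yaw -0.05 shift cm [-0.02  2.82 -0.44] turn -0.0 tilt [ 0.001 -0.    -1.   ] F [-0.1 -1.1  5.3] open 0.351 ff 6.4 t 14.15
```

```bash
python3 -c "
from workcell import *
print(finish_job())"
```

```text
the job is handed in; nothing more can be done
None
```

The job is handed in: the gauge is still gripped, its sole rests on the wooden stud's ridge, and the pointer is about 1.5 mm from the index mark (limit 6 mm) and holding still; no verdict came back.

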